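# Hang the scraper back on the crowded bench rail

### The arm

A 7-joint arm with a two-finger parallel gripper is mounted at the origin on the work surface. World frame = base frame: x ahead of the robot, y to its left, z up, the work surface at z = 0. Lengths are in m, angles in rad, forces in N, time in s.
With the tool pointing down it reaches from about 0.425 to 0.875 m from the base axis. Payload 8.4 kg.
Tool frame: the origin (TCP) lies at the very end of the fingers, on their centre line; the grasp point (between the pads) lies env.grip_depth behind it (env.grip_depth is the distance from the TCP to the grasp point, in m); z points along the fingers, y is the line along which they close (so a half turn about z gives the same grasp; the last joint's range is limited). The gripper opens to 87 mm and grips with 3 to 60 N. Pads are 19 mm wide; open, the fingers measure 117 mm over their backs; the gripper's body (75 mm by 190 mm) begins 51 mm behind the grasp point.
Start: joints at [1.195, 0.333, 0.04, 1.465, -0.013, 1.343, -0.059], TCP at [0.178, -0.625, 0.223] pointing down, gripper open.
Joint ranges: [-2.58, 2.58], [-0.38, 2.09], [-1.3, 1.39], [0.25, 2.4], [-1.5, 4.64], [0.08, 2.09], [-2.65, 2.65]. Speed limits (rad/s): [2.22, 2.22, 2.79, 2.79, 3.14, 3.14, 3.14].

### API

Orientations are given as a unit quaternion [w, x, y, z].
In Python, from cell import env, eyes, finish_job gives the robot as it stands.
- The arm moves only by the tool servo_tool, never from a script. Its argument "targets" is a list of rows, each a list of 7 numbers: the shift along the world's x, y, z in units of 50 mm (1.0 is 50 mm), then the turn, a rotation vector about the world's x, y, z in units of 10 degrees (1.0 is 10 degrees), then the opening, from -1 (shut) to 1 (fully open), so that 0 is half open. A call has 1 to 5 rows; each row is the pose to reach, as a shift and turn from the pose commanded when the call began; what a row does not reach only later rows make up. A row lasts 1/8 s, in which the tool goes at most 62.5 mm and 10.7 degrees, less where a joint would pass 70% of its speed; a pose out of reach is approached as far as the arm can. A call with a gripper value outside its range is refused whole. The fingers move at their own pace and stop on an object; "grip_force" is the grip in N (left out, the last holds). Time passes only in rows, so rows that repeat a pose let the fingers close. It gives the time, the measured TCP pose, the force, the opening and the grip force at its end, in the units of the state.
- env.observe(): the state, without advancing time (a new reading comes with each control period).
- eyes.snapshot(name): name is "scene" or "top" or "wrist"; returns the picture (480x640x3 uint8, red, green, blue); there is no depth.
- eyes.calibration(name): a dict with "fx", "fy", "cx", "cy" (pixels), "D" ([k1, k2, p1, p2, k3] as OpenCV has them; the pictures are not rectified), "origin" and "rotation" of the camera in the world. Camera axes: x right, y up, looking along -z (the intrinsics and any distortion apply to the point x, -y, -z); pixel columns grow to the right and rows downward; lengths in m; the calibration is good to about 2 mm. A picture is of the moment at which its call begins: read the wrist's pose just before it. calibration takes no time and is no camera call; for the wrist camera it gives the pose at the moment of the call.
- finish_job(): hands the job in; it is judged then, once.
The state is a dict: "t": time; "joint_pos": joint angles; "qd": joint speeds; "tau": joint torques, N m; "position": TCP position; "orientation": TCP orientation; "wrist_force": force on the tool from outside, world axes, zero at the start; "torque": the same for the moment, N m; "finger_gap": finger opening in m; "grasp_force": force on a finger pad.
Only numpy, scipy, OpenCV 4.12 (cv2) and the standard library are available. Lean on these libraries where they do the work, as an engineer would, in place of code of your own. Each camera call takes 0.05 s, during which the arm holds its last target. There are 200 camera calls.

### The job

Lift the small scraper out of its wooden block and hang it by its hook over the bar of the bench rail, in the gap between the two tools hanging there. Somewhere in that gap the bar's top has a shallow notch: let the hook ride lightly along the bar until it drops into the notch, and leave the scraper hanging there, let go and plumb. Never press hard on the rail, and do not shove or unhook the two neighbours; leave the other things on the bench where they are.

Things in the scene. Friction and masses are not known exactly. Their poses are not given: they have to be found in the camera images.
- scraper: Scraper, 140 mm tall, 0.14 kg, standing loose, handle up, in the block's slot. Origin: middle of the underside of its hook's arch; z up, y along its width, x from hook lip to blade. Hook inside 12 mm wide (x +-6), strap 20 mm wide (y), arch 5 mm thick, 4 mm lip at -x down to z -25 (tip flares to x -12), 4 mm shank at +x. Blade x +6 to +10, 26 mm wide, z -35 to -85. It hangs plumb by itself.
- handle (a point): Point in the scraper's wooden handle, on its axis, 34 mm above the scraper's origin; axes as the scraper's. The handle is a block 18 mm (x) by 24 mm (y), from 5 to 52 mm above the scraper's origin. Grip it across its 18 mm (fingers closing along x): then the fingers stay clear of the neighbours.
- stand: Fixed wooden block 85 x 85 x 60 mm, origin at the centre of its underside, z up, axes as those of the scraper standing in it, whose origin starts 105 mm above this one. Its slot is 40 mm deep: raise the scraper well over 45 mm to be clear.
- rack: Fixed bench rail: grey steel base 90 x 360 x 12 mm, posts 36 x 18 mm, 160 mm high, at y = +-165 mm, and a rigid flat steel bar along y between them, 8 mm thick (x), 26 mm high, its top 145 mm above the bench. Origin: centre of the base's underside, z up. Tools hang with hook lip on the bar's -x side and blade on its +x side, their axes along the rack's.
- bar_mid (a point): Midway between the posts, in the middle of the bar's thickness, at the height of its flat top; axes as the rack's. The top has one square notch, 23.5 mm long (y), 8 mm deep, right through. The bar sits differently each time: the notch's middle is anywhere within 10 mm (+-y) of this point, unmeasured: feel for it (the arch touches the flat top at z 0 here, the notch floor at z -8 mm).
- spreader: Hanging neighbour at +y of the gap, 0.16 kg: round dark wood handle, 22 mm diameter, up to z +50 mm; steel blade 36 mm wide (y +-18), z -35 to -80 mm. Same hook as the scraper. Origin: middle of the underside of the hook's arch, z up. It hangs loose on the bar's top and slides or lifts off if pushed.
- rasp: Hanging neighbour at -y of the gap, 0.16 kg: black handle 20 x 22 mm up to z +50 mm; dark steel blade 30 mm wide (y +-15), z -33 to -91 mm; the clear gap between both blades is about 53 mm. Same hook as the scraper. Origin: middle of the underside of the hook's arch, z up. It hangs loose on the bar's top and slides or lifts off if pushed.
- screwdriver: Screwdriver lying on the bench, a bystander.
- tin: Closed tin, 60 mm diameter, 80 mm high, a bystander. Origin: centre of its underside.
- bin: Grey open parts bin 100 x 140 x 50 mm, a bystander. Origin: centre of its underside.
Things that resemble listed ones, but are neither listed nor needed, are in the scene too. What is meant by the stand is not red, and is the larger of those in its own colour.

How it is judged:
By the outcome, as a careful person would: the job done as asked, in the order asked, and still so for the second after the job is handed in, with the robot touching nothing.
It also fails if it takes over 67 s, if anything falls off the work surface, if the arm or the gripper's body presses on something with over 40 N, if the wrist force passes 120 N, or if a joint passes its speed limit or range.

## Working session

There is one attempt and no reset: what is moved stays moved. The work goes in short steps, Python scripts to look and compute and a tool call to move; the robot and the scene stay as the last step left them, time stands still between calls to the robot, and variables do not carry over. Pictures are saved under pics/ and viewed, at most 10 in all, crops included, and the job is handed in when it is done.

Besides the shell and the picture viewer there is one more tool, called as name(argument=value, ...) on one line, values as JSON. servo_tool: Moves the arm, as the interface text tells. Its arguments: {"type":"object","properties":{"targets":{"type":"array"},"grip_force":{"type":"number"}},"required":["targets"]}

```bash
mkdir -p pics; ls; python3 - <<'E'
from cell import env, eyes
import cv2
for n in ("scene","top"):
    im=eyes.snapshot(n); cv2.imwrite(f"pics/{n}0.png",im[:,:,::-1])
    c=eyes.calibration(n); print(n,c)
print(env.observe(), env.grip_depth)
E
```

```text
pics
scene {'fx': 556.2065410454533, 'fy': 556.2065410454533, 'cx': 329.9006447999538, 'cy': 238.3067927227385, 'D': array([-0.09300762,  0.        ,  0.        ,  0.        ,  0.        ]), 'origin': array([0.95549234, 0.44165294, 0.62990308]), 'rotation': array([0.28760054, 0.14205384, 0.39163497, 0.86239706])}
top {'fx': 571.6647898369725, 'fy': 571.6647898369725, 'cx': 331.2465012677254, 'cy': 237.31560131142956, 'D': array([-0.10826199,  0.        ,  0.        ,  0.        ,  0.        ]), 'origin': array([ 0.44798531, -0.03225623,  1.02045097]), 'rotation': array([ 0.71331291,  0.05961957, -0.06600266, -0.69517901])}
{'t': 0.1, 'joint_pos': array([ 1.19478398,  0.33385708,  0.03989963,  1.46618195, -0.01340884,
        1.34334417, -0.05851729]), 'qd': array([-0.00232788, -0.00151374,  0.00096187, -0.00206523,  0.00012441,
       -0.00195956,  0.00113033]), 'tau': array([ 2.70582284e-03, -6.57811332e+01,  1.33940779e+00, -4.04698670e+01,
       -5.96583844e-02,  4.12227516e-02,  1.91459947e-05]), 'position': array([ 0.17747962, -0.62484141,  0.22173815]), 'orientation': array([-7.46134612e-04,  9.90440980e-01,  1.37935072e-01, -1.55343672e-04]), 'wrist_force': array([ 0.18357783, -0.28636911,  0.46639833]), 'torque': array([ 0.02640322,  0.01311841, -0.00483527]), 'grasp_force': 0.0, 'finger_gap': 0.08670586030412428} 0.0187
```

View pics/scene0.png

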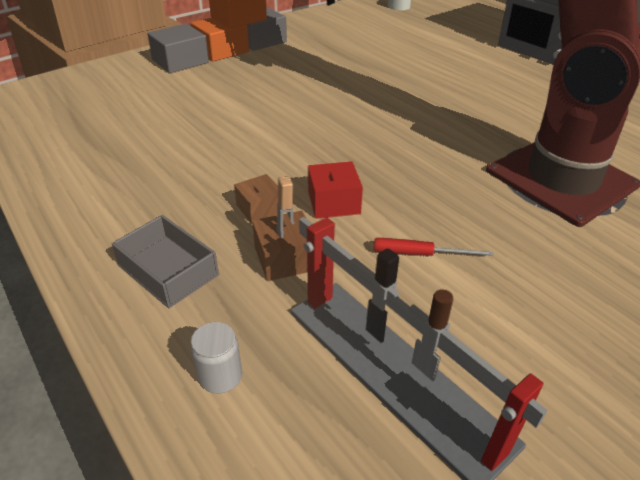

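View pics/top0.png

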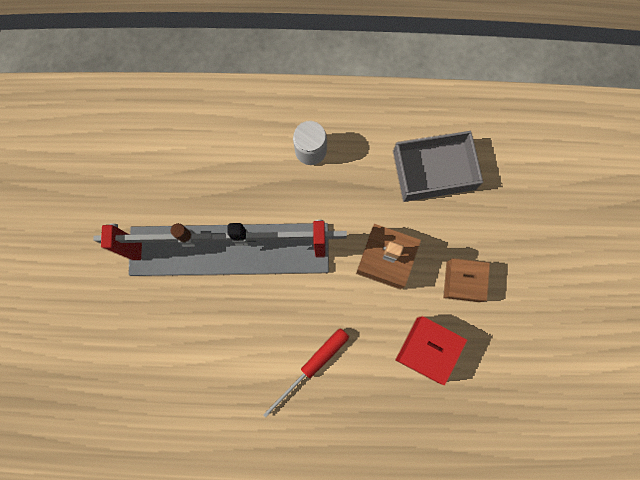

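The red-posted rail runs across the top view's left half, at rows about 225–275. The spreader (180,232) and rasp (237,231) hang on it. The scraper is at (395,250) in the larger brown block. I'll enlarge these areas.

```bash
python3 - <<'E'
import cv2, numpy as np
t=cv2.imread("pics/top0.png"); s=cv2.imread("pics/scene0.png")
R=lambda im,k:cv2.resize(im,None,fx=k,fy=k,interpolation=cv2.INTER_CUBIC)
a=np.zeros((600,800,3),np.uint8)
x=R(t[210:290,88:352],3); a[:240,:792]=x          # 3x origin (88,210)
x=R(t[215:295,350:430],4.5); a[240:600,:360]=x     # 4.5x origin (350,215), offset y240
x=R(s[165:285,225:325],3); a[240:600,400:700]=x    # 3x origin (225,165) offset (400,240)
cv2.imwrite("pics/c1.png",a)
cv2.imwrite("pics/c2.png",R(s[205:480,285:555],2.15)) # 2.15x origin(285,205)
E
```

```text
(no output)
```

View pics/c1.png

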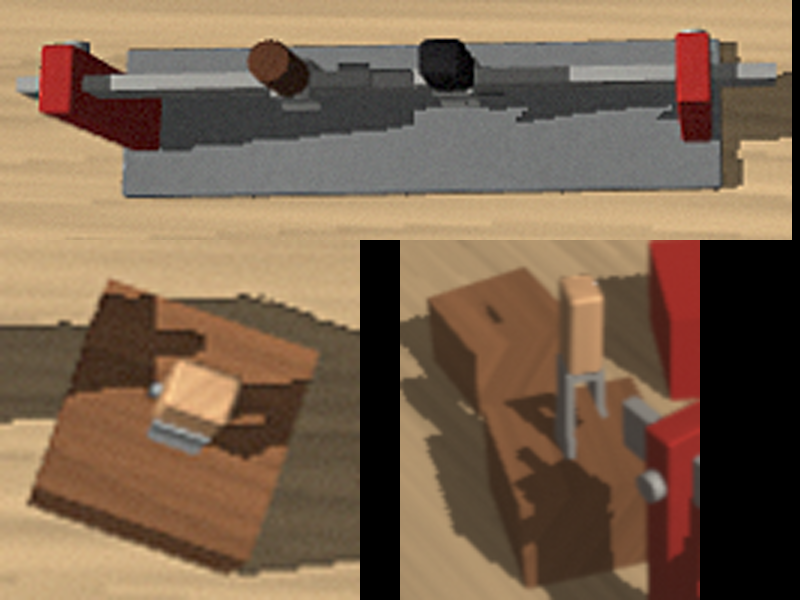

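View pics/c2.png

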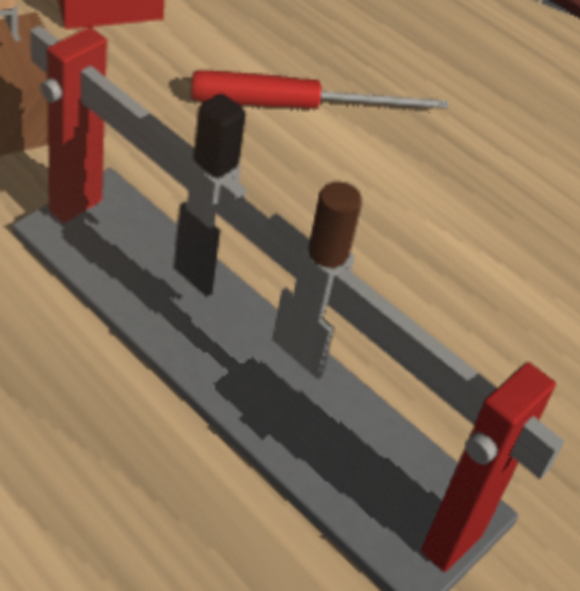

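```bash
cat > h.py <<'E'
import numpy as np, cv2
from cell import env, eyes
from scipy.spatial.transform import Rotation as Ro
from scipy.optimize import least_squares
def quat(q): return Ro.from_quat([q[1],q[2],q[3],q[0]])
def proj(P,c):
    M=quat(c['rotation']).as_matrix() if np.size(c['rotation'])==4 else np.array(c['rotation'])
    p=(np.atleast_2d(P)-c['origin'])@M; p=p*[1,-1,-1]
    K=np.array([[c['fx'],0,c['cx']],[0,c['fy'],c['cy']],[0,0,1.]])
    return cv2.projectPoints(p,np.zeros(3),np.zeros(3),K,np.array(c['D']))[0][:,0]
def place(pose,L):
    x,y,a=pose; L=np.atleast_2d(L)/1000.; co,si=np.cos(a),np.sin(a)
    return np.c_[x+co*L[:,0]-si*L[:,1], y+si*L[:,0]+co*L[:,1], L[:,2]]
def fit(obs,p0):
    """obs: list of (cam calibration, local mm, pixel)"""
    f=lambda p: np.concatenate([(proj(place(p,L),c)[0]-px) for c,L,px in obs])
    r=least_squares(f,p0,x_scale=[.01,.01,.05],loss='soft_l1')
    return r.x, r.fun.reshape(-1,2)
E
python3 - <<'E'
from h import *
T=eyes.calibration("top");S=eyes.calibration("scene")
t1=lambda u,v:np.array([88+u/3,210+v/3]); t2=lambda u,v:np.array([350+u/4.5,215+(v-240)/4.5]); s2=lambda u,v:np.array([285+u/2.15,205+v/2.15])
s1=lambda u,v:np.array([225+(u-400)/3,165+(v-240)/3])
rack=[(T,[45,180,12],t1(128,50)),(T,[-45,180,12],t1(124,193)),(T,[-45,-180,12],t1(719,187)),
(T,[0,165,160],t1(57,80)),(T,[0,-165,160],t1(694,70)),
(S,[45,-180,12],s2(12,224)),(S,[-45,-180,12],s2(111,169)),(S,[-45,180,12],s2(516,516)),(S,[0,165,160],s2(521,383)),(S,[0,-165,160],s2(77,44))]
p,r=fit(rack,[.45,.15,0]); print("rack",p,np.degrees(p[2]));print(r.round(1).tolist())
d=42.5
st=[(T,[d,d,60],t2(108,282)),(T,[d,-d,60],t2(318,352)),(T,[-d,-d,60],t2(248,560)),(T,[-d,d,60],t2(35,488)),
(T,[0,0,157],t2(203,390)),(S,[0,0,157],s1(582,287))]
q,r=fit(st,[.42,-.15,-.3]); print("stand",q,np.degrees(q[2]));print(r.round(1).tolist())
# neighbours: handle tops centre at z=195mm: triangulate
for n,a,b in(("spreader",t1(263,58),s2(339,192)),("rasp",t1(443,52),s2(221,105))):
    o=[(T,[0,0,195],a),(S,[0,0,195],b)]
    w,r=fit(o,[p[0],p[1],0]); c,s=np.cos(p[2]),np.sin(p[2]); dx=w[:2]-p[:2]
    print(n,w[:2],"in rack",dx@[c,s],dx@[-s,c],r.round(1).tolist())
E
```

```text
rack [0.60196899 0.14731497 0.04164834] 2.3862738867668023
[[-1.9, -0.1], [-2.7, 1.5], [0.0, 0.9], [-1.8, -0.4], [-1.4, -0.3], [-1.0, -1.8], [-0.8, -3.0], [0.6, -2.2], [-1.7, 2.0], [-0.5, -2.1]]
stand [ 0.59203758 -0.13770325 -0.31173369] -17.861024704715206
[[-0.8, -0.1], [-0.5, 0.5], [-0.2, 1.1], [-0.5, 0.6], [0.8, -2.1], [-4.7, -1.4]]
spreader [0.60090939 0.19222296] in rack 0.0008111256092497513 0.044913160171728715 [[0.0, 0.9], [-0.4, 0.6]]
rasp [0.6061052  0.10629548] in rack 0.002424725979317458 -0.04115613902062344 [[-2.1, 1.0], [-1.9, -0.2]]
```

servo_tool(targets=[[0.7,0.8,0.3,0,0,0.5,1],[1.6,1.8,0.5,0,0,1.1,1],[2.4,2.8,0.6,0,0,1.7,1],[3.3,3.8,0.6,0,0,2.3,1],[4.1,4.7,0.6,0,0,2.8,1]])

```text
t: 0.72
position: [0.3771, -0.3957, 0.2525]
orientation: [0.0, 0.927, 0.375, -0.0]
wrist_force: [-0.1, 0.0, 0.5]
finger_gap: 0.0868
grasp_force: 0.0
```

servo_tool(targets=[[0.9,1.0,0,0,0,0.6,1],[1.8,2.1,0,0,0,1.2,1],[2.8,3.3,0,0,0,1.8,1],[3.7,4.4,0,0,0,2.4,1],[4.2,5.0,0,0,0,2.8,1]])

```text
t: 1.35
position: [0.5781, -0.1567, 0.2524]
orientation: [-0.0, 0.809, 0.588, -0.0]
wrist_force: [0.9, -1.4, 0.6]
finger_gap: 0.0866
grasp_force: 0.0
```

servo_tool(targets=[[0,0,0,0,0,0,1],[0,0,0,0,0,0,1]])

```text
t: 1.6
position: [0.577, -0.1585, 0.252]
orientation: [-0.0, 0.81, 0.587, -0.0]
wrist_force: [0.0, -0.9, -0.1]
finger_gap: 0.0873
grasp_force: 0.0
```

```bash
python3 - <<'E'
from h import *
o=env.observe(); print(o['position'],o['orientation'],o['wrist_force'])
R=quat(o['orientation']).as_matrix(); print("tool y yaw",np.degrees(np.arctan2(R[1,1],R[0,1])), "z",R[:,2])
c=eyes.calibration("wrist"); im=eyes.snapshot("wrist"); cv2.imwrite("pics/w1.png",im[:,:,::-1]); np.save("w1.npy",c,allow_pickle=True)
print(c)
print(proj(place([.592,-.1377,-.3117],[[0,0,157],[9,12,157],[9,-12,157],[-9,12,157],[-9,-12,157],[42.5,42.5,60]]),c).round(0))
E
```

```text
[ 0.57695453 -0.15851122  0.25199337] [-2.97161765e-04  8.09754164e-01  5.86769001e-01 -4.94462497e-04] [ 0.03950089 -0.9242398  -0.06382513]
tool y yaw -18.143879184039143 z [-1.14951676e-03 -9.90145774e-05 -9.99999334e-01]
{'fx': 430.1153654586969, 'fy': 430.1153654586969, 'cx': 321.6297036681635, 'cy': 237.63382976282176, 'D': array([-0.05961652,  0.        ,  0.        ,  0.        ,  0.        ]), 'origin': array([ 0.60292293, -0.07813799,  0.41376269]), 'rotation': array([ 0.97564961, -0.15245181,  0.02529473, -0.15564852])}
[[336. 203.]
 [351. 183.]
 [350. 222.]
 [321. 183.]
 [321. 222.]
 [386. 123.]]
```

View pics/w1.png

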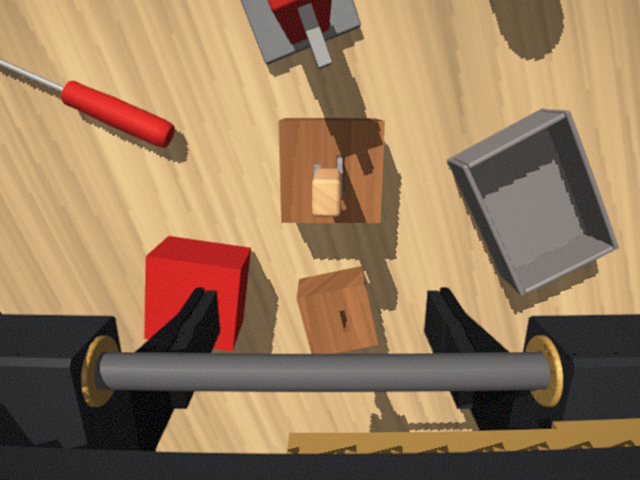

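The wrist view shows the handle's top face at about (326,198), where (336,203) was predicted. The stand's top corners are at about (280,119), (384,119), (384,222) and (280,222). I'll zoom in on it.

```bash
python3 - <<'E'
import cv2
im=cv2.imread("pics/w1.png")[110:230,272:392]
cv2.imwrite("pics/w1c.png",cv2.resize(im,None,fx=5,fy=5,interpolation=cv2.INTER_CUBIC))
E
```

```text
(no output)
```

View pics/w1c.png

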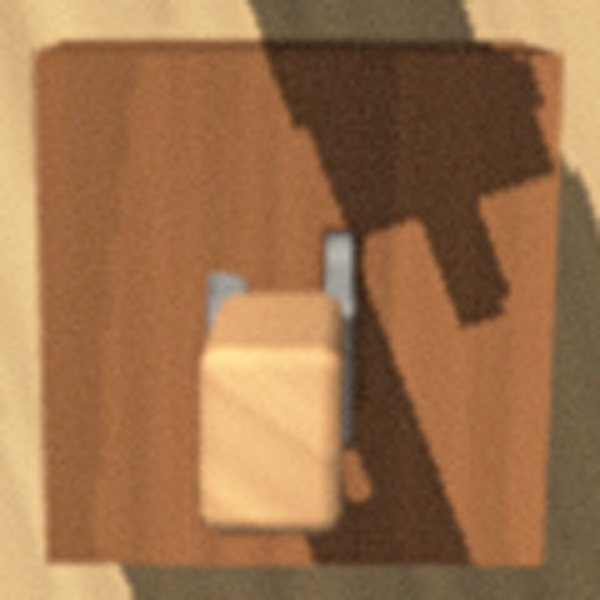

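```bash
python3 - <<'E'
from h import *
c=np.load("w1.npy",allow_pickle=True).item(); k=lambda u,v:np.array([272+u/5,110+v/5]); d=42.5
st=[(c,[-d,d,60],k(40,52)),(c,[d,d,60],k(560,55)),(c,[d,-d,60],k(545,562)),(c,[-d,-d,60],k(48,562))]
q,r=fit(st,[.592,-.137,-.31]); print("stand",q,np.degrees(q[2]),r.round(1).tolist())
e=8.4;f=11.4
hd=[(c,[-e,f,157],k(203,348)),(c,[e,f,157],k(340,348)),(c,[e,-f,157],k(340,526)),(c,[-e,-f,157],k(203,526))]
q2,r=fit(hd,[.592,-.137,-.31]); print("handle",q2,np.degrees(q2[2]),r.round(1).tolist())
sh=fit([(c,[8,10,105],k(340,235)),(c,[-9,10,85],k(222,275))],[.592,-.137,-.31]);print(sh)
co,si=np.cos(q[2]),np.sin(q[2]);dx=q2[:2]-q[:2];print("rel mm",1e3*dx@[co,si],1e3*dx@[-si,co])
E
```

```text
stand [ 0.59224189 -0.13528576 -0.31844408] -18.24550181323327 [[-1.1, -0.2], [1.4, -0.5], [-0.0, 0.5], [-0.0, 0.3]]
handle [ 0.58748639 -0.13280792 -0.31419337] -18.001953972170288 [[-0.3, -0.5], [0.3, -0.5], [-0.1, 0.5], [0.1, 0.6]]
(array([ 0.59558436, -0.12997851,  0.16649004]), array([[-1.25937038,  0.43609281],
       [ 1.53111004, -0.49129695]]))
rel mm -5.292192345781095 0.8643700194653074
```

servo_tool(targets=[[0.26,0.49,0,0,0,0,0.2],[0.26,0.49,-0.6,0,0,0,0.1],[0.26,0.49,-1.3,0,0,0,0.0],[0.26,0.49,-2.0,0,0,0,0],[0.26,0.49,-2.64,0,0,0,0]], grip_force=15)

```text
t: 2.28
position: [0.5892, -0.1359, 0.1194]
orientation: [0.0, 0.811, 0.585, -0.0]
wrist_force: [0.4, 0.6, 0.3]
finger_gap: 0.047
grasp_force: 0.0
```

servo_tool(targets=[[0,0,0,0,0,0,0],[0,0,0,0,0,0,0]])

```text
t: 2.52
position: [0.5906, -0.1348, 0.122]
orientation: [0.001, 0.81, 0.586, 0.0]
wrist_force: [0.2, 0.0, 0.8]
finger_gap: 0.0438
grasp_force: 0.0
```

servo_tool(targets=[[0,0,0,0,0,0,-0.4],[0,0,0,0,0,0,-0.7],[0,0,0,0,0,0,-1],[0,0,0,0,0,0,-1],[0,0,0,0,0,0,-1]], grip_force=15)

```text
t: 3.15
position: [0.5907, -0.1339, 0.1209]
orientation: [0.0, 0.81, 0.587, 0.0]
wrist_force: [0.6, -0.3, 3.2]
finger_gap: 0.0177
grasp_force: 14.9
```

servo_tool(targets=[[0,0,0,0,0,0,-1],[0,0,0,0,0,0,-1]], grip_force=25)

```text
t: 3.4
position: [0.5907, -0.1339, 0.1209]
orientation: [0.0, 0.81, 0.587, 0.0]
wrist_force: [1.6, -0.3, 4.2]
finger_gap: 0.0179
grasp_force: 24.9
```

servo_tool(targets=[[0,0,0.3,0,0,0,-1],[0,0,0.9,0,0,0,-1],[0,0,1.7,0,0,0,-1],[0,0,2.7,0,0,0,-1],[0,0,3.7,0,0,0,-1]])

```text
t: 4.03
position: [0.5892, -0.1335, 0.3067]
orientation: [-0.001, 0.81, 0.587, -0.001]
wrist_force: [-0.3, 0.5, -0.8]
finger_gap: 0.0179
grasp_force: 24.9
```

servo_tool(targets=[[0,0.4,0.3,0,0,0.5,-1],[0,1.0,0.5,0,0,1.0,-1],[0.1,1.7,0.5,0,0,1.5,-1],[0.1,2.3,0.5,0,0,2.04,-1],[0.1,2.6,0.5,0,0,2.04,-1]])

```text
t: 4.65
position: [0.5946, 0.0002, 0.3294]
orientation: [-0.001, 0.691, 0.723, -0.0]
wrist_force: [0.0, -0.1, -1.3]
finger_gap: 0.0179
grasp_force: 24.9
```

servo_tool(targets=[[0,0,0,0,0,0,-1],[0,0,0,0,0,0,-1]])

```text
t: 4.9
position: [0.5952, -0.005, 0.3301]
orientation: [-0.0, 0.694, 0.72, -0.001]
wrist_force: [-0.2, -0.1, -1.0]
finger_gap: 0.0182
grasp_force: 24.9
```

```bash
python3 - <<'E'
from h import *
o=env.observe(); print(o['position'],o['wrist_force'],o['finger_gap'])
R=quat(o['orientation']).as_matrix(); print("tool y yaw",np.degrees(np.arctan2(R[1,1],R[0,1])), "z",R[:,2])
c=eyes.calibration("wrist"); im=eyes.snapshot("wrist"); cv2.imwrite("pics/w2.png",im[:,:,::-1]); np.save("w2.npy",c,allow_pickle=True); np.save("o2.npy",o,allow_pickle=True)
E
```

```text
[ 0.59524046 -0.00504999  0.33008997] [-0.18451162 -0.06735984 -0.99485814] 0.018216386322333324
tool y yaw 2.134323624695758 z [-7.42057672e-04 -6.85736683e-04 -9.99999490e-01]
```

View pics/w2.png

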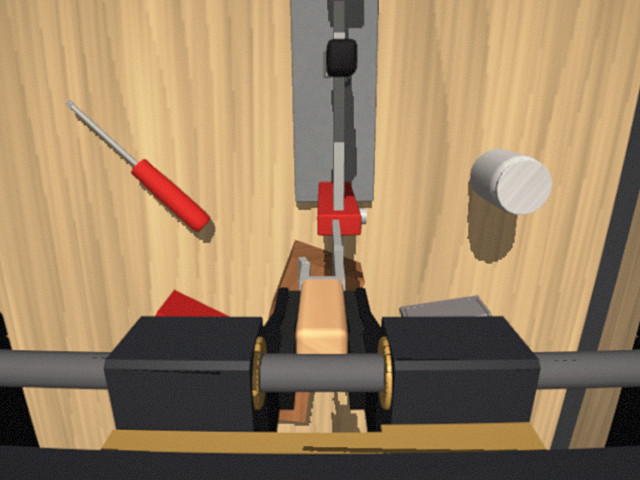

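The scraper hangs upright in the fingers, with its lip at (303,270) and shank at (339,260). The bar runs ahead of it at column ~340, with the rasp at (342,57). I'll move nearer to see the gap.

servo_tool(targets=[[0.0,0.5,0,0,0,0,-1],[0.0,1.1,0,0,0,0,-1],[0.0,1.6,0,0,0,0,-1],[0.0,1.6,0,0,0,0,-1],[0.0,1.6,0,0,0,0,-1]])

```text
t: 5.58
position: [0.5955, 0.0745, 0.3304]
orientation: [0.0, 0.694, 0.72, -0.0]
wrist_force: [-0.0, -1.4, -0.8]
finger_gap: 0.0178
grasp_force: 24.9
```

```bash
python3 - <<'E'
from h import *
o=env.observe(); print(o['position'])
c=eyes.calibration("wrist"); im=eyes.snapshot("wrist"); cv2.imwrite("pics/w3.png",im[:,:,::-1]); np.save("w3.npy",c,allow_pickle=True); np.save("o3.npy",o,allow_pickle=True)
a=im[0:300,240:440,::-1]
cv2.imwrite("pics/w3c.png",cv2.resize(a,None,fx=2,fy=2,interpolation=cv2.INTER_CUBIC))
tc=o['position']
# predictions for the bar line at rack fit, and scraper points from the tool
p=[.602,.1473,.0416]
print("bar top",proj(place(p,[[0,y,145] for y in(-100,-60,0,60)]),c).round(0).tolist())
org=[tc[0],tc[1],.0416]; z=tc[2]*1000-15.4
print("scr shank/lip at arch, tips",proj(place(org,[[10,10,z-5],[6,10,z-5],[-10,10,z-5],[-12,10,z-25],[10,13,z-85],[6,13,z-85]]),c).round(0).tolist())
E
```

```text
[0.59549909 0.07452238 0.33038439]
bar top [[334.0, 239.0], [334.0, 192.0], [334.0, 117.0], [335.0, 34.0]]
scr shank/lip at arch, tips [[345.0, 271.0], [336.0, 271.0], [301.0, 272.0], [299.0, 256.0], [338.0, 219.0], [332.0, 219.0]]
```

View pics/w3c.png

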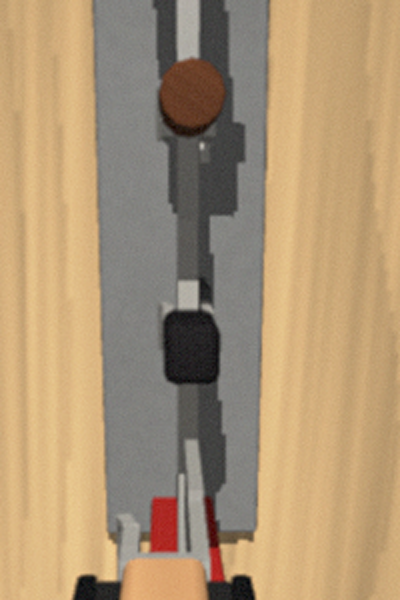

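```bash
python3 - <<'E'
from h import *
c=np.load("w3.npy",allow_pickle=True).item()
p=[.602,.1473,.0416]
for n,px in(("rasp",(335.5,172.5)),("spreader",(336,48.5))):
    f=least_squares(lambda v:proj(place(p,[[v[0],v[1],195]]),c)[0]-px,[0,0]); print(n,f.x)
b=least_squares(lambda v:proj(place(p,[[v[0],v[1],145]]),c)[0]-(334.2,120),[0,0]); print("bar",b.x)
im=cv2.imread("pics/w3.png")[60:165,315:355].astype(float)
print(cv2.resize(im.mean(2),None,fx=1,fy=1).astype(int)[::3,10:28])
E
```

```text
rasp [ -0.46394936 -35.71412126]
spreader [-0.48673232 44.51612812]
bar [-0.13082746 -2.47626694]
[[ 30  36  52  63  57  63  65  64  64  67  65  66  65  69  64  61  63  60]
 [ 23  11  11  34  25  29  32  32  39  42  48  49  39  41  33  33  32  17]
 [ 88  65  45  25  28  24  18  20  22  22  25  30  29  31  23  43  45  71]
 [ 67  64  64  74  84  88  84  83  74  71  79  82  84  81  69  66  61  63]
 [ 61  65  64  69  86  86  86  86  89  82  84  86  85  80 104 167 168 108]
 [ 63  64  62  73  88  88  92  82  86  84  85  85  84  80  80 101 101  88]
 [ 64  65  59  71  80  86  87  84  87  85  86  84  88  82  75  86  92  86]
 [ 64  53  70  70  84  83  92  88  83  88  83  87  89  85  72  78  77  76]
 [ 69  64  64  70  77  87  83  82  87  89  85  85  84  83  69  66  61  64]
 [ 63  64  63  71  82  87  81  84  84  80  86  84  85  80  74  65  67  66]
 [ 66  65  66  71  85  84  82  87  88  83  81  82  89  81  76  71  68  63]
 [ 66  60  61  73  79  87  87  86  82  83  85  84  88  90  71  69  67  68]
 [ 70  63  69  69  81  89  84  79  82  81  86  88  85  84  70  66  64  62]
 [ 66  67  64  71  80  85  
[... 923 characters left out ...]
 91  84  71  67  62  62]
 [135 128 130 105  86  85  83  79  83  84  81  91  79  75  58  53  50  54]
 [134 130 123 116 158 169 171 167 169 172 169 170 173 163  94  31  29  29]
 [127 132 125 117 159 175 175 170 172 172 169 175 176 165  95  36  32  31]
 [130 131 119 117 162 175 170 172 175 172 173 175 173 164  94  43  35  42]
 [125 127 123 117 160 177 171 168 175 172 168 172 176 166  96  58  59  64]
 [161 146 127 120 156 173 166 170 168 171 167 171 176 159  97  94 142 156]
 [ 57  31  28  28  37  34  30  36  32  36  34  32  39  34  26  22  37  43]
 [ 25  31  31  25  30  27  21  31  22  33  27  34  35  30  34  23  30  28]
 [ 28  37  38  32  42  31  28  29  32  33  36  31  28  34  33  35  29  35]]
```

servo_tool(targets=[[0.06,0.7,0,0,0,0.03,-1],[0.13,1.3,0,0,0,0.03,-1],[0.13,1.48,0,0,0,0.03,-1],[0.13,1.48,0,0,0,0.03,-1]])

```text
t: 6.12
position: [0.6019, 0.1495, 0.3304]
orientation: [0.0, 0.691, 0.723, -0.0]
wrist_force: [0.2, -0.5, -1.2]
finger_gap: 0.0176
grasp_force: 24.9
```

servo_tool(targets=[[0,0,-0.3,0,0,0,-1],[0,0,-0.7,0,0,0,-1],[0,0,-1.0,0,0,0,-1],[0,0,-1.0,0,0,0,-1],[0,0,-1.0,0,0,0,-1]])

```text
t: 6.75
position: [0.602, 0.15, 0.2811]
orientation: [0.0, 0.691, 0.723, 0.0]
wrist_force: [0.2, -0.2, -1.2]
finger_gap: 0.018
grasp_force: 24.9
```

```bash
python3 - <<'E'
from h import *
o=env.observe(); print(o['position'],o['wrist_force'])
R=quat(o['orientation']).as_matrix(); print("tool y yaw",np.degrees(np.arctan2(R[1,1],R[0,1])), "z",R[:,2])
c=eyes.calibration("wrist"); im=eyes.snapshot("wrist"); np.save("w4.npy",c,allow_pickle=True)
s=eyes.snapshot("scene")
a=np.zeros((600,800,3),np.uint8)
a[:600,:400]=cv2.resize(im[0:300,240:440,::-1],None,fx=2,fy=2,interpolation=cv2.INTER_CUBIC)
b=cv2.resize(s[180:405,345:495,::-1],(400,600),interpolation=cv2.INTER_CUBIC); a[:,400:]=b
cv2.imwrite("pics/w4c.png",a)
tc=o['position'];org=[tc[0],tc[1],.0416]; z=tc[2]*1000-16
print("scr 10,6,-10 at arch; tips",proj(place(org,[[10,10,z-5],[6,10,z-5],[-10,10,z-5],[-12,10,z-25],[10,13,z-85],[6,13,z-85]]),c).round(0).tolist())
p=[.602,.1473,.0416]
print("bar top",proj(place(p,[[0,y,145] for y in(-60,-20,0,20,60)]),c).round(0).tolist())
E
```

```text
[0.60197719 0.15003244 0.28107075] [ 0.22520286 -0.17656407 -1.15270318]
tool y yaw 2.535470417503531 z [ 6.45937475e-04  1.12445013e-04 -9.99999785e-01]
scr 10,6,-10 at arch; tips [[345.0, 271.0], [336.0, 271.0], [301.0, 271.0], [299.0, 256.0], [338.0, 219.0], [332.0, 219.0]]
bar top [[322.0, 302.0], [322.0, 253.0], [322.0, 227.0], [322.0, 200.0], [323.0, 143.0]]
```

View pics/w4c.png

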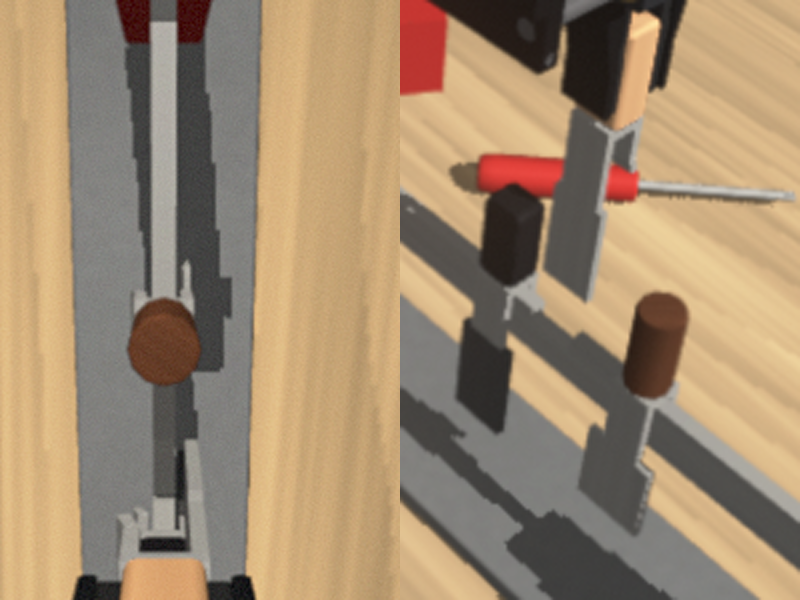

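```bash
python3 - <<'E'
from h import *
c=eyes.calibration("scene")
p=[.602,.1473,.0416]
for y in range(-40,45,5): print(y,proj(place(p,[[-4,y,145],[4,y,145],[4,y,137]]),c).round(1).tolist())
im=cv2.imread("pics/scene0.png")
a=im[255:330,375:445]; cv2.imwrite("pics/notch.png",cv2.resize(a,None,fx=8,fy=8,interpolation=cv2.INTER_CUBIC))
E
```

```text
-40 [[386.8, 282.0], [382.1, 284.9], [381.5, 289.5]]
-35 [[389.6, 284.3], [384.9, 287.2], [384.4, 291.8]]
-30 [[392.5, 286.6], [387.8, 289.5], [387.2, 294.1]]
-25 [[395.4, 288.9], [390.7, 291.9], [390.1, 296.4]]
-20 [[398.3, 291.2], [393.6, 294.2], [392.9, 298.8]]
-15 [[401.2, 293.5], [396.5, 296.6], [395.9, 301.1]]
-10 [[404.2, 295.9], [399.5, 299.0], [398.8, 303.5]]
-5 [[407.2, 298.3], [402.5, 301.4], [401.7, 305.9]]
0 [[410.2, 300.6], [405.5, 303.8], [404.7, 308.3]]
5 [[413.2, 303.1], [408.5, 306.2], [407.7, 310.8]]
10 [[416.3, 305.5], [411.5, 308.7], [410.7, 313.2]]
15 [[419.3, 308.0], [414.6, 311.2], [413.8, 315.7]]
20 [[422.4, 310.4], [417.7, 313.7], [416.9, 318.2]]
25 [[425.6, 312.9], [420.9, 316.2], [420.0, 320.7]]
30 [[428.7, 315.4], [424.0, 318.7], [423.1, 323.3]]
35 [[431.9, 318.0], [427.2, 321.3], [426.2, 325.8]]
40 [[435.1, 320.5], [430.4, 323.9], [429.4, 328.4]]
```

View pics/notch.png

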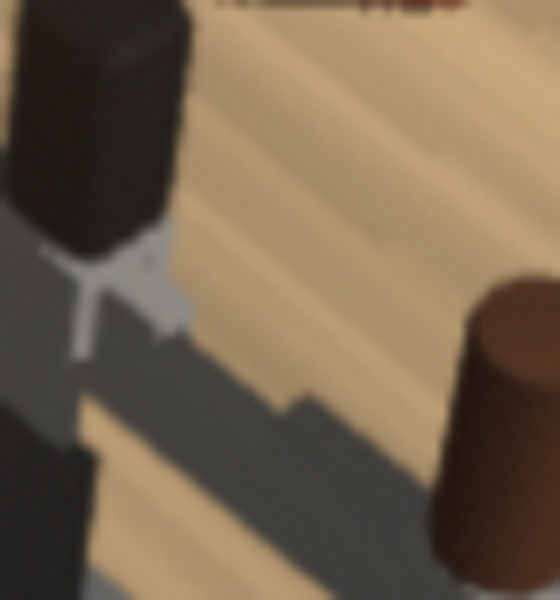

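servo_tool(targets=[[0,0.07,-0.4,0,0,0,-1],[0,0.07,-0.9,0,0,0,-1],[0,0.07,-1.4,0,0,0,-1],[0,0.07,-1.7,0,0,0,-1],[0,0.07,-1.7,0,0,0,-1]])

```text
t: 7.48
position: [0.601, 0.1536, 0.1941]
orientation: [-0.001, 0.691, 0.723, -0.001]
wrist_force: [-0.0, 0.1, -0.9]
finger_gap: 0.018
grasp_force: 24.9
```

servo_tool(targets=[[0,0,-0.1,0,0,0,-1],[0,0,-0.2,0,0,0,-1],[0,0,-0.3,0,0,0,-1],[0,0,-0.3,0,0,0,-1]])

```text
t: 7.98
position: [0.6016, 0.1536, 0.1802]
orientation: [-0.0, 0.691, 0.723, -0.0]
wrist_force: [0.1, 0.0, -0.5]
finger_gap: 0.0176
grasp_force: 24.9
```

servo_tool(targets=[[0,0,-0.1,0,0,0,-1],[0,0,-0.2,0,0,0,-1],[0,0,-0.28,0,0,0,-1],[0,0,-0.28,0,0,0,-1]])

```text
t: 8.48
position: [0.6015, 0.1536, 0.1661]
orientation: [-0.0, 0.691, 0.723, -0.0]
wrist_force: [-0.7, 0.0, -0.5]
finger_gap: 0.0178
grasp_force: 24.9
```

servo_tool(targets=[[0,0,-0.03,0,0,0,-1],[0,0,-0.06,0,0,0,-1],[0,0,-0.06,0,0,0,-1]])

```text
t: 8.85
position: [0.6017, 0.1537, 0.1635]
orientation: [-0.0, 0.691, 0.723, -0.0]
wrist_force: [0.4, 0.7, -1.3]
finger_gap: 0.018
grasp_force: 24.9
```

servo_tool(targets=[[0,0,-0.02,0,0,0,-1],[0,0,-0.02,0,0,0,-1]])

```text
t: 9.1
position: [0.6017, 0.1537, 0.1625]
orientation: [-0.0, 0.691, 0.723, -0.0]
wrist_force: [-0.3, 0.9, -1.4]
finger_gap: 0.0176
grasp_force: 24.9
```

servo_tool(targets=[[0,0,-0.02,0,0,0,-1],[0,0,-0.02,0,0,0,-1]])

```text
t: 9.35
position: [0.6017, 0.1537, 0.1614]
orientation: [-0.0, 0.691, 0.723, -0.0]
wrist_force: [-0.2, 1.1, -0.4]
finger_gap: 0.0177
grasp_force: 24.9
```

servo_tool(targets=[[0,0,-0.01,0,0,0,-1],[0,0,-0.01,0,0,0,-1]])

```text
t: 9.6
position: [0.6018, 0.1537, 0.1613]
orientation: [0.0, 0.691, 0.723, 0.0]
wrist_force: [-1.4, -0.3, 0.9]
finger_gap: 0.0178
grasp_force: 24.9
```

servo_tool(targets=[[0,0,-0.01,0,0,0,-1],[0,0,-0.01,0,0,0,-1]])

```text
t: 9.85
position: [0.6018, 0.1538, 0.1612]
orientation: [0.0, 0.691, 0.723, 0.0]
wrist_force: [-3.4, -1.3, 5.7]
finger_gap: 0.0178
grasp_force: 24.9
```

servo_tool(targets=[[0,0,0.006,0,0,0,-1],[0.001,-0.02,0.006,0,0,0,-1],[0.002,-0.05,0.006,0,0,0,-1],[0.003,-0.08,0.006,0,0,0,-1],[0.003,-0.08,0.006,0,0,0,-1]])

```text
t: 10.48
position: [0.6022, 0.15, 0.1612]
orientation: [0.0, 0.691, 0.723, 0.001]
wrist_force: [-0.2, 2.7, 5.0]
finger_gap: 0.0177
grasp_force: 24.9
```

servo_tool(targets=[[0.001,-0.02,0,0,0,0,-1],[0.002,-0.05,0,0,0,0,-1],[0.003,-0.08,0,0,0,0,-1],[0.003,-0.08,0,0,0,0,-1]])

```text
t: 10.98
position: [0.6023, 0.1457, 0.161]
orientation: [0.0, 0.691, 0.723, 0.0]
wrist_force: [-0.9, 3.0, 5.4]
finger_gap: 0.018
grasp_force: 24.9
```

servo_tool(targets=[[0.001,-0.02,0,0,0,0,-1],[0.002,-0.04,0,0,0,0,-1],[0.002,-0.04,0,0,0,0,-1]])

```text
t: 11.35
position: [0.6017, 0.1424, 0.1599]
orientation: [-0.0, 0.691, 0.722, -0.001]
wrist_force: [0.0, -0.6, -0.6]
finger_gap: 0.0177
grasp_force: 24.9
```

servo_tool(targets=[[0.001,-0.02,0,0,0,0,-1],[0.001,-0.03,0,0,0,0,-1],[0.001,-0.03,0,0,0,0,-1]])

```text
t: 11.72
position: [0.6021, 0.142, 0.1607]
orientation: [-0.0, 0.691, 0.723, -0.0]
wrist_force: [-0.7, 0.0, -1.8]
finger_gap: 0.0174
grasp_force: 24.9
```

The force vanished between y = 0.1457 and 0.142, so the notch is under the hook. I'll lower it in.

servo_tool(targets=[[0,0,-0.04,0,0,0,-1],[0,0,-0.08,0,0,0,-1],[0,0,-0.11,0,0,0,-1],[0,0,-0.11,0,0,0,-1]])

```text
t: 12.22
position: [0.6023, 0.1423, 0.1558]
orientation: [0.0, 0.691, 0.723, 0.0]
wrist_force: [-1.2, -1.0, 4.4]
finger_gap: 0.0178
grasp_force: 24.9
```

servo_tool(targets=[[0,0,-0.02,0,0,0,-1],[0,0,-0.02,0,0,0,-1]])

```text
t: 12.48
position: [0.6025, 0.1423, 0.1555]
orientation: [0.0, 0.691, 0.723, 0.0]
wrist_force: [-3.3, -1.6, 9.5]
finger_gap: 0.0179
grasp_force: 24.9
```

servo_tool(targets=[[0,0,-0.01,0,0,0,-1],[0,0,-0.01,0,0,0,-1]])

```text
t: 12.72
position: [0.6025, 0.1424, 0.1553]
orientation: [0.0, 0.691, 0.723, 0.0]
wrist_force: [-3.9, -2.5, 11.5]
finger_gap: 0.018
grasp_force: 24.9
```

Contact came about 2.3 mm short of the floor, with side forces in −x and −y, so an edge is catching. I'll ease up and shift that way.

servo_tool(targets=[[0,0,0.03,0,0,0,-1],[-0.01,-0.015,0.03,0,0,0,-1],[-0.01,-0.015,0.03,0,0,0,-1]])

```text
t: 13.1
position: [0.6021, 0.142, 0.1557]
orientation: [0.0, 0.691, 0.723, 0.001]
wrist_force: [1.1, 2.3, 4.1]
finger_gap: 0.0179
grasp_force: 24.9
```

servo_tool(targets=[[0,0,-0.02,0,0,0,-1],[0,0,-0.04,0,0,0,-1],[0,0,-0.04,0,0,0,-1]])

```text
t: 13.48
position: [0.6019, 0.1415, 0.1534]
orientation: [0.0, 0.691, 0.723, 0.0]
wrist_force: [-0.5, 0.7, 5.2]
finger_gap: 0.0181
grasp_force: 24.9
```

servo_tool(targets=[[0,-0.008,0.008,0,0,0,-1],[0,-0.008,0.008,0,0,0,-1]], grip_force=6)

```text
t: 13.72
position: [0.6018, 0.1414, 0.1535]
orientation: [-0.0, 0.691, 0.723, 0.0]
wrist_force: [2.9, 3.6, 0.1]
finger_gap: 0.0182
grasp_force: 6.0
```

servo_tool(targets=[[0,0,0,0,0,0,-0.5],[0,0,0,0,0,0,-0.4],[0,0,0,0,0,0,-0.2],[0,0,0,0,0,0,0],[0,0,0,0,0,0,0]])

```text
t: 14.35
position: [0.6016, 0.141, 0.1537]
orientation: [-0.0, 0.691, 0.723, -0.0]
wrist_force: [-0.0, -0.0, 0.3]
finger_gap: 0.0418
grasp_force: 0.0
```

servo_tool(targets=[[0,0,0,0,0,0,0],[0,0,0.2,0,0,0,0],[0,0,0.6,0,0,0,0],[0,0,1.2,0,0,0,0],[0,0,2.0,0,0,0,0]])

```text
t: 14.98
position: [0.6015, 0.1411, 0.2557]
orientation: [-0.0, 0.691, 0.723, 0.0]
wrist_force: [0.7, 0.3, -0.3]
finger_gap: 0.0435
grasp_force: 0.0
```

servo_tool(targets=[[0,-0.8,0.5,0,0,0,0],[0,-1.8,0.8,0,0,0,0],[0,-2.2,0.8,0,0,0,0],[0,-2.2,0.8,0,0,0,0]])

```text
t: 15.48
position: [0.6018, 0.0297, 0.2944]
orientation: [0.0, 0.692, 0.722, 0.0]
wrist_force: [0.3, 0.6, 0.0]
finger_gap: 0.0438
grasp_force: 0.0
```

```bash
python3 - <<'E'
from h import *
o=env.observe(); print(o['t'],o['position'],o['wrist_force'],o['finger_gap'])
c=eyes.calibration("wrist"); im=eyes.snapshot("wrist"); cv2.imwrite("pics/w5.png",im[:,:,::-1])
s=eyes.snapshot("scene"); cv2.imwrite("pics/s5.png",s[:,:,::-1])
p=[.602,.1473,.0416]; S=eyes.calibration("scene")
tan=cv2.inRange(cv2.cvtColor(im,cv2.COLOR_RGB2HSV),(8,60,170),(22,160,255))
L=[[a,-7.5+b,137+z] for z in(5,52) for a in(-9,9) for b in(-12,12)]
print("pred wrist",proj(place(p,L),c).round(0).tolist()); print("pred scene",proj(place(p,L),S).round(0).tolist())
s0=cv2.imread("pics/scene0.png"); d=cv2.absdiff(s0,s[:,:,::-1]).max(2); d[:, 480:]=0
m=cv2.morphologyEx((d>40).astype(np.uint8),cv2.MORPH_OPEN,np.ones((2,2)))
n,_,st,_=cv2.connectedComponentsWithStats(m); print([r.tolist() for r in st[1:] if r[4]>15])
E
```

```text
15.475 [0.60181283 0.02973037 0.29442441] [0.27449029 0.62729817 0.01351731] 0.04378971010897044
pred wrist [[317.0, 81.0], [317.0, 44.0], [343.0, 81.0], [343.0, 44.0], [316.0, 77.0], [316.0, 33.0], [347.0, 77.0], [347.0, 33.0]]
pred scene [[401.0, 291.0], [415.0, 303.0], [391.0, 298.0], [405.0, 310.0], [405.0, 263.0], [421.0, 274.0], [394.0, 270.0], [410.0, 282.0]]
[[204, 0, 113, 65, 3174], [323, 0, 5, 6, 22], [83, 0, 363, 238, 25585], [325, 68, 3, 7, 20], [395, 94, 6, 4, 17], [406, 95, 28, 12, 83], [448, 108, 33, 12, 99], [418, 133, 14, 8, 39], [436, 143, 45, 22, 158], [288, 179, 6, 18, 64], [240, 181, 16, 13, 114], [261, 180, 25, 59, 403], [286, 209, 8, 14, 65], [227, 211, 27, 20, 234], [405, 268, 16, 17, 137], [386, 276, 31, 31, 428], [413, 286, 6, 7, 35], [388, 311, 18, 29, 314]]
```

```bash
python3 - <<'E'
import cv2,numpy as np
im=cv2.imread("pics/w5.png"); h=cv2.cvtColor(im,cv2.COLOR_BGR2HSV)
m=cv2.inRange(h,(8,60,120),(22,200,255)); sub=m[0:110,296:366]
n,_,st,ce=cv2.connectedComponentsWithStats(sub); print("wrist",[(r.tolist(),c.round(1).tolist()) for r,c in zip(st[1:],ce[1:]) if r[4]>40])
from cell import eyes
s=eyes.snapshot("scene"); a=cv2.imread("pics/s5.png"); print("motion",(cv2.absdiff(a,s[:,:,::-1]).max(2)[240:400,360:480]>40).sum())
s0=cv2.imread("pics/scene0.png"); d=cv2.absdiff(s0,a).max(2)>40
for nm,(x0,x1,y0,y1) in dict(rasp=(365,386,245,345),spreader=(424,460,285,385),tin=(185,245,320,395),screwdr=(370,495,230,262)).items(): print(nm,d[y0:y1,x0:x1].sum())
E
```

```text
wrist [([18, 31, 31, 43, 1271], [33.1, 51.7])]
motion 0
rasp 14
spreader 0
tin 0
screwdr 0
```

```bash
python3 -c "
from cell import finish_job
print(finish_job())"
```

```text
the job is handed in; nothing more can be done
None
```

The scraper is hanging plumb in the notch, let go, and the job is handed in; the last pictures showed no disturbance of the spreader, tin or screwdriver, and only a 14-pixel difference near the rasp.

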